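# Fasten the loose corner of the print bed

## Task

The near corner of the printer's bed plate is still loose on its springs. Take the fastener with the flat wing handle out of the rack, pass its crossbar straight down through the slot in the bed plate and the slot in the receiver plate below it, press the springy corner down and give it a quarter turn, so that the crossbar rises into its groove and holds the corner down when you let go. Feel your way and do not lean hard on the bed, it bends; leave the two round-knobbed screws and everything else where they are.

Things in the scene. Friction and masses are not known exactly. Their poses are not given: they have to be found in the camera images.
- toggle_grip (a point): Centre of the fastener's wing handle, the only flat wing in the rack (black plastic, 40 mm long along its x, 12 mm thick along y, 32 mm tall, top 16 mm above this point; z up along the shank). A 7 mm neck joins it to the flange below. Weighs about 70 g. At the start it hangs upright in a 32 mm hole of the rack, flange on the rack's top, free to be lifted out.
- toggle_flange (a point): Centre of the underside of the fastener's steel flange, 27 mm below the wing's centre. The flange is 40 mm across and 4 mm thick and comes to lie on the bed plate. Below it a round shank 7.5 mm across runs down to the crossbar; shank and crossbar together reach 28 mm below the flange. Pressed on the slightly tilted corner it may tip a little in the fingers.
- toggle_head (a point): Centre of the fastener's steel crossbar at the foot of the shank, 52 mm below the wing's centre. The crossbar is 26 mm long along x (parallel to the wing), 8 mm wide along y and 6 mm high.
- bedunit: Print-bed unit, fixed. Origin on the table top under the receiver's slot; x from the loose corner to the middle of the bed, y across, z up. Its aluminium bed plate, 6 mm thick, reaches from x = -30 to +230 mm and 200 mm across, and is already held by two winged fasteners at x = 165, y = +85 and -85 mm (to be left alone, tops 43 mm above the plate).
- bed_level (a point): Fixed point of the bed unit over the receiver's slot, 44 mm above the table: where the top of the loose corner is once fastened. The loose corner is a tongue of the bed plate, 70 mm wide along y and 60 mm along x, on springs: when free its top is 5 mm above this point. It gives from about 3 N on, takes 8 N down to this height and 1 N more for each mm below, to a stop 7 mm below (15 N).
- bed_slot_nominal (a point): Nominal centre of the slot in the bed plate's loose corner (fixed point, 49 mm above the table). The slot is 30 mm long along x and 9.5 mm wide along y. It has sideways play: the real slot lies anywhere up to 8 mm to either side of this point along y and is not measured: look or feel for it. It yields to 6 N sideways: the fastener can pull it to the middle.
- receiver_slot (a point): Centre of the slot in the fixed steel receiver plate under the loose corner, on the plate's top face, 26 mm above the table; axes as the bed unit's. The slot is 29 mm long along x and 10 mm wide along y, right through the plate, which is 7 mm thick. Below the plate 19 mm are free.
- receiver_groove (a point): Where the crossbar's centre is when fastened, 7 mm below receiver_slot. A groove in the receiver's underside, 11 mm wide, 3 mm deep, runs along y across the slot; the crossbar, turned a quarter turn either way (wing along y), is drawn up into it by the springs. To turn freely the crossbar's centre must be 3 mm or more below this point (about 11 N on the springs); 7 mm below is the stop.
- rack: Grey rack for fasteners, fixed: 206 mm (x) by 58 mm (y) by 40 mm high, with three 32 mm holes at x = -70, 0 and +70 mm of its origin, which is under its centre on the table. The winged fastener may be in any of them.
- screw_a: Levelling screw with a round knob 28 mm across, in another hole of the rack; origin at its foot, the top of its knob 52 mm higher. To be left there.
- screw_b: Second levelling screw, the same as screw_a. To be left there.
- gear: Black printed gear, 58 mm across, lying on the table. Bystander.
- screwdriver: Screwdriver lying on the table between the rack and the bed unit. Bystander.
- wrench: Wrench lying on the table. Bystander.
- jar: Glass jar with a lid, 68 mm across, 85 mm tall. Bystander.
- tumbler: Drinking glass, 72 mm across, 125 mm tall. Bystander.
- spool: Spool of filament lying flat, 190 mm across, 63 mm tall. Bystander.
Not all that is in view belongs to the job. What is shaped like the part that bears toggle_grip but purple is not meant.

How it is judged:
By the outcome, as a careful person would: the job done as asked, in the order asked, and still so for the second after the job is handed in, with the robot touching nothing.
It also fails if it takes over 72 s, if anything falls off the work surface, if the arm or the gripper's body presses on something with over 40 N, if the wrist force passes 120 N, or if a joint passes its speed limit or range.

## Robot

A 6-joint arm with a two-finger parallel gripper is mounted at the origin on the work surface. World frame = base frame: x ahead of the robot, y to its left, z up, the work surface at z = 0. Lengths are in m, angles in rad, forces in N, time in s.
With the tool pointing down it reaches from about 0.35 to 0.975 m from the base axis. Payload 4.9 kg.
Tool frame: the origin (TCP) lies midway between the tips of the shut fingers; the grasp point (between the pads) lies ctrl.grip_depth behind it (ctrl.grip_depth is the distance from the TCP to the grasp point, in m); y points along the fingers, z is the direction in which the jaws open and shut, and the axes are right-handed (so a half turn about y gives the same grasp; the last joint's range is limited). The gripper opens to 85 mm and grips with 20 to 120 N. Pads are 22 mm wide; open, the fingers measure 114 mm over their backs; the gripper's body (76 mm by 85 mm) begins 54 mm behind the grasp point. The pads swing forward as they close: fully open they stand 13 mm farther back than shut.
Start: joints at [-1.353, 0.053, 1.613, -0, 1.476, -0.119], TCP at [0.207, -0.59, 0.231] pointing down, gripper open.
Joint ranges: [-3.01, 3.01], [-1.01, 2.22], [0.06, 2.58], [-1.02, 4.17], [0.09, 2.62], [-3.14, 3.14]. Speed limits (rad/s): [2.57, 2.57, 3.14, 3.14, 3.14, 3.14].

## Interface

Orientations are given as a rotation vector (axis times angle).
In Python, from station import ctrl gives the robot as it stands.
- The arm moves only by the tool jog_arm, never from a script. Its argument "moves" is a list of rows, each a list of 6 numbers: the shift along the tool's x, y, z in mm, then the turn, a rotation vector about the tool's x, y, z in rad. In form: [[x, y, z, wx, wy, wz], ...]. A call has 1 to 12 rows; each row shifts and turns the commanded pose from where the row before left it, along the tool's axes as they then stand; what a row does not reach is not made up. A row lasts 1/10 s, in which the tool goes at most 50 mm and 8.59 degrees, less where a joint would pass 70% of its speed; a pose out of reach is approached as far as the arm can. A call is refused whole if a number of a shift passes 50 or a number of a turn 0.15, either way. A call with a gripper value outside its range is refused whole. "grip" is the finger opening in mm, from 0 to 85.4, set as the call begins (left out, the last holds). The fingers move at their own pace and stop on an object; "grip_force" is the grip in N (left out, the last holds). Time passes only in rows, so rows that do not move let the fingers close. It gives the time, the measured TCP pose, the force and the opening at its end, in the units of the state.
- ctrl.get_obs(): the state, without advancing time (a new reading comes with each control period).
- ctrl.get_image(name): name is "side" or "top"; returns the picture (420x560x3 uint8, red, green, blue); there is no depth.
- ctrl.camera_params(name): a dict with "fx", "fy", "cx", "cy" (pixels), "D" ([k1, k2, p1, p2, k3] as OpenCV has them; the pictures are not rectified), "pose" (4x4, takes a point from camera to world coordinates). Camera axes: x right, y up, looking along -z (the intrinsics and any distortion apply to the point x, -y, -z); pixel columns grow to the right and rows downward; lengths in m; the calibration is good to about 2 mm. A picture is of the moment at which its call begins. camera_params takes no time and is no camera call.
- ctrl.finish_job(): hands the job in, once; it reports no verdict.
The state is a dict: "t": time; "q": joint angles; "dq": joint speeds; "effort": joint torques, N m; "tool_pos": TCP position; "tool_rot": TCP orientation; "contact_force": force on the tool from outside, world axes, zero at the start; "wrist_torque": the same for the moment, N m; "opening": finger opening in m.
Only numpy, scipy, OpenCV 4.12 (cv2) and the standard library are available. Lean on these libraries where they do the work, as an engineer would, in place of code of your own. Each camera call takes 0.05 s, during which the arm holds its last target. There are 200 camera calls.

## Working session

There is one attempt and no reset: what is moved stays moved. The work goes in short steps, Python scripts to look and compute and a tool call to move; the robot and the scene stay as the last step left them, time stands still between calls to the robot, and variables do not carry over. Pictures are saved under pics/ and viewed, about 8 in all and at most 12, crops included, and the job is handed in when it is done.

Besides the shell and the picture viewer there is one more tool, called after ">>>" in YAML: its name, and indented under it one key for each argument. jog_arm: Moves the arm, as the interface text tells. Its arguments: {"type":"object","properties":{"moves":{"type":"array","items":{"type":"array","items":{"type":"number"}}},"grip":{"type":"number"},"grip_force":{"type":"number"}},"required":["moves"]}

```bash
ls && mkdir -p pics && python3 - <<'E'
from station import ctrl
import cv2,numpy as np
print(ctrl.get_obs(), ctrl.grip_depth)
for n in("side","top"):
    im=ctrl.get_image(n); cv2.imwrite(f"pics/{n}0.png",im[:,:,::-1]); np.save(f"{n}0.npy",im)
    print(n,ctrl.camera_params(n))
E
```

```text
pics
{'t': 0.0, 'q': array([-1.35301095e+00,  5.33425865e-02,  1.61428821e+00,  1.91548832e-05,
        1.47600057e+00, -1.18996810e-01]), 'dq': array([-0.00126768,  0.00042867,  0.00141527, -0.00020145,  0.00167992,
       -0.00013653]), 'effort': array([-2.14913111e-03, -3.93693817e+01, -3.70172596e+01, -2.97317974e-04,
        7.26090831e-03, -2.20269447e-05]), 'tool_pos': array([ 0.20640478, -0.5892771 ,  0.23007533]), 'tool_rot': array([-0.34668156,  2.04091309, -2.03670011]), 'contact_force': array([-0.81678754,  1.65345713,  1.16992626]), 'wrist_torque': array([ 0.00185808, -0.02451821, -0.0227742 ]), 'opening': 0.0856361969319497} 0.0187
side {'fx': 515.9303713387076, 'fy': 515.9303713387076, 'cx': 289.64880567102847, 'cy': 211.41876495377198, 'D': array([-0.09091987,  0.        ,  0.        ,  0.        ,  0.        ]), 'pose': array([[ 0.93869721,  0.21668903, -0.26812946,  0.15819252],
       [-0.34470779,  0.57888999, -0.73896071, -1.04888524],
       [-0.00490722,  0.78608667,  0.61809681,  0.94854697],
       [ 0.        ,  0.        ,  0.        ,  1.        ]])}
top {'fx': 462.67975088054084, 'fy': 462.67975088054084, 'cx': 280.50766520496506, 'cy': 205.40661562883477, 'D': array([-0.15703403,  0.        ,  0.        ,  0.        ,  0.        ]), 'pose': array([[-0.03987782,  0.97948056, -0.19755403,  0.2965012 ],
       [-0.99919604, -0.03990714,  0.00383435,  0.01894484],
       [-0.00412814,  0.19754811,  0.9802845 ,  1.29069372],
       [ 0.        ,  0.        ,  0.        ,  1.        ]])}
```

View pics/side0.png

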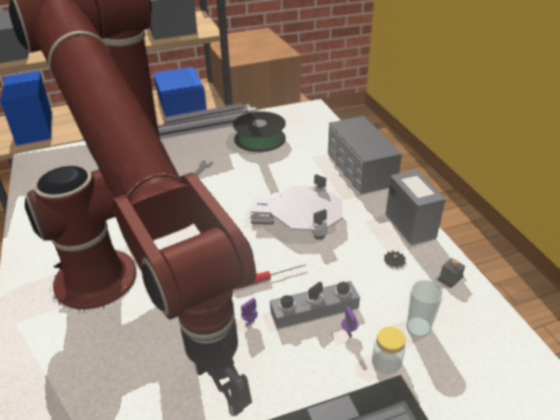

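View pics/top0.png

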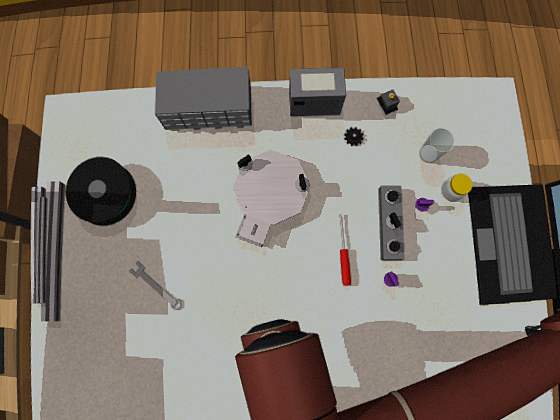

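The bed unit's tongue is at top (255,230) and side (262,215). The rack is at top (391,222), with the flat wing apparently in the middle hole: top (395,220), side (315,291). I'll zoom in on both.

```bash
cat > h.py <<'E'
import cv2,numpy as np
from station import ctrl
def ray(n,uv):
    p=ctrl.camera_params(n);K=np.array([[p['fx'],0,p['cx']],[0,p['fy'],p['cy']],[0,0,1]])
    a=cv2.undistortPoints(np.array([[uv]],float),K,p['D'])[0,0]
    P=np.array(p['pose']);d=P[:3,:3]@np.array([a[0],-a[1],-1]);return P[:3,3],d/np.linalg.norm(d)
def onz(n,uv,z):
    o,d=ray(n,uv);return o+d*(z-o[2])/d[2]
def tri(us,ut):
    o1,d1=ray('side',us);o2,d2=ray('top',ut)
    s=np.linalg.lstsq(np.c_[d1,-d2],o2-o1,rcond=None)[0]
    a,b=o1+d1*s[0],o2+d2*s[1];return (a+b)/2,np.linalg.norm(a-b)
def proj(n,X):
    p=ctrl.camera_params(n);K=np.array([[p['fx'],0,p['cx']],[0,p['fy'],p['cy']],[0,0,1]])
    P=np.array(p['pose']);c=P[:3,:3].T@(np.array(X)-P[:3,3])
    return cv2.projectPoints(np.array([[c[0],-c[1],-c[2]]]),np.zeros(3),np.zeros(3),K,p['D'])[0][0,0]
E
python3 - <<'E'
import cv2,numpy as np
S=np.load('side0.npy');T=np.load('top0.npy')
def crop(im,x,y,w,h,k):return cv2.resize(im[y:y+h,x:x+w],None,fx=k,fy=k,interpolation=cv2.INTER_CUBIC)
a=np.hstack([crop(T,230,205,50,50,6),crop(T,370,180,50,90,6)[:300] if 0 else crop(T,372,195,50,50,6)])
b=np.hstack([crop(S,240,185,50,50,6),crop(S,290,270,50,50,6)])
cv2.imwrite('pics/c1.png',np.vstack([a,b])[:,:,::-1])
E
```

```text
(no output)
```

View pics/c1.png

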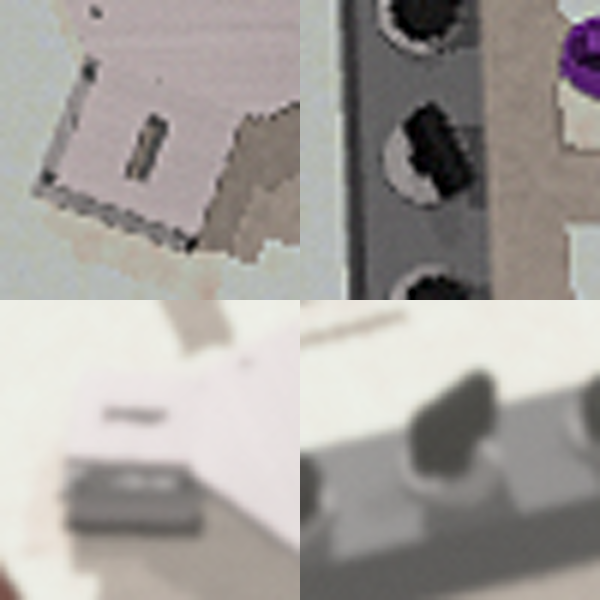

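The montage shows the slot in the top view at about (254,229.5) and in the side view at about (262.5,204). The black wing is turned relative to the rack, at about top (395.5,220.5) and side (315.5,292). Next I'll take masks and cast rays.

```bash
python3 - <<'E'
import cv2,numpy as np
from h import *
np.set_printoptions(precision=4,suppress=True)
S=np.load('side0.npy');T=np.load('top0.npy')
K=8
def blobs(im,x,y,w,h,f,name,amin=1):
    c=cv2.resize(im[y:y+h,x:x+w],None,fx=K,fy=K,interpolation=cv2.INTER_CUBIC).astype(int)
    m=f(c).astype(np.uint8); cs,_=cv2.findContours(m,cv2.RETR_EXTERNAL,cv2.CHAIN_APPROX_NONE)
    out=[]
    for k in cs:
        A=cv2.contourArea(k)/K/K
        if A<amin: continue
        M=cv2.moments(k); cen=((M['m10']/M['m00']+.5)/K-.5+x,(M['m01']/M['m00']+.5)/K-.5+y)
        box=(cv2.boxPoints(cv2.minAreaRect(k))+.5)/K-.5+[x,y]
        print(name,'A',round(A,1),'c',np.round(cen,2),'box',np.round(box,2).tolist())
        out.append((A,cen,box,k))
    return out
dark=lambda t:(lambda c:c.max(2)<t)
st=blobs(T,245,220,18,20,dark(165),'slotT',4)
ss=blobs(S,254,199,20,9,dark(185),'slotS',3)
wt=blobs(T,380,205,25,30,dark(50),'wingT',4)
ws=blobs(S,305,278,22,26,dark(88),'wingS',4)
blobs(T,235,150,20,25,dark(50),'f1T',3);blobs(T,294,170,18,25,dark(50),'f2T',3)
blobs(T,380,180,25,30,dark(50),'knT',6);blobs(T,380,233,25,25,dark(50),'knT',6)
if st and ss: print('slot tri',tri(ss[0][1],st[0][1]))
if wt and ws: print('wing tri',tri(max(ws,key=lambda b:b[0])[1],max(wt,key=lambda b:b[0])[1]))
for p in st[0][2]: print('slot corner',onz('top',p,.049))
for p in max(wt,key=lambda b:b[0])[2]: print('wing corner @.087',onz('top',p,.087))
# rack & plate outline
hsv=cv2.cvtColor(T,cv2.COLOR_RGB2HSV).astype(int)
print('plate hsv',hsv[200,270],'table',hsv[170,350],hsv[150,210],T[200,270],T[170,350],'rack',T[205,384],T[232,392])
lab=cv2.cvtColor(T,cv2.COLOR_RGB2LAB).astype(int)
d=np.abs(T.astype(int)-T[200,270].astype(int)).max(2)
m=((d<22)&(T[...,0].astype(int)-T[...,1]>8)).astype(np.uint8);m[:, :225]=0;m[:,325:]=0;m[:145]=0;m[255:]=0
cs,_=cv2.findContours(cv2.morphologyEx(m,cv2.MORPH_CLOSE,np.ones((3,3))),cv2.RETR_EXTERNAL,cv2.CHAIN_APPROX_NONE)
k=max(cs,key=cv2.contourArea);print('plate',cv2.contourArea(k))
for p in cv2.approxPolyDP(k,2.,True)[:,0]: print(p,onz('top',p,.044))
big=cv2.resize(np.vstack([T[145:255,225:325]]),None,fx=5,fy=5,interpolation=cv2.INTER_CUBIC)
cv2.drawContours(big,[((k-[225,145]).astype(float)*5+2).astype(int)],-1,(0,255,0),1)
cv2.imwrite('pics/plate.png',big[:,:,::-1])
E
```

```text
slotT A 7.0 c [246.58 238.64] box [[244.56, 237.19], [249.44, 237.19], [249.44, 239.44], [244.56, 239.44]]
slotT A 52.8 c [254.01 229.4 ] box [[249.34, 234.17], [253.99, 222.56], [258.77, 224.47], [254.13, 236.09]]
slotS A 9.9 c [262.49 203.82] box [[257.94, 203.06], [266.19, 203.06], [266.19, 204.81], [257.94, 204.81]]
wingT A 105.1 c [394.62 219.87] box [[386.76, 214.96], [394.76, 210.96], [401.79, 225.01], [393.79, 229.01]]
wingS A 116.5 c [315.01 291.31] box [[306.04, 292.06], [319.66, 282.7], [325.65, 291.4], [312.03, 300.76]]
f1T A 95.9 c [244.22 161.13] box [[235.85, 161.95], [248.42, 153.94], [252.97, 161.07], [240.4, 169.08]]
f2T A 77.3 c [302.15 181.85] box [[296.67, 174.68], [302.83, 173.16], [306.74, 189.09], [300.58, 190.6]]
knT A 93.4 c [392.53 195.68] box [[384.66, 196.18], [392.43, 187.59], [400.53, 194.92], [392.76, 203.51]]
knT A 6.1 c [381.45 250.51] box [[381.19, 244.31], [381.94, 244.31], [381.94, 257.44], [381.19, 257.44]]
knT A 89.1 c [394.41 245.85] box [[388.81, 240.56], [399.81, 240.56], [399.81, 251.19], [388.81, 251.19]]
slot tri (array([0.4768, 0.1076, 0.
[... 583 characters left out ...]
7082 0.0317 0.044 ]
[252 158] [0.687  0.0888 0.044 ]
[267 159] [0.6822 0.0467 0.044 ]
[270 161] [0.676  0.0385 0.044 ]
[269 164] [0.6674 0.0416 0.044 ]
[258 171] [0.6483 0.073  0.044 ]
[240 170] [0.6534 0.1233 0.044 ]
[233 186] [0.6081 0.1438 0.044 ]
[240 209] [0.5422 0.1257 0.044 ]
[246 216] [0.522  0.1097 0.044 ]
[239 235] [0.4703 0.1301 0.044 ]
[261 243] [0.4461 0.071  0.044 ]
[271 223] [0.4999 0.0419 0.044 ]
[274 224] [0.4968 0.0339 0.044 ]
[300 211] [ 0.5299 -0.0387  0.044 ]
[307 193] [ 0.5797 -0.0605  0.044 ]
[298 191] [ 0.5864 -0.0359  0.044 ]
[294 186] [ 0.6011 -0.0255  0.044 ]
[299 173] [ 0.6378 -0.0412  0.044 ]
[306 177] [ 0.6255 -0.0601  0.044 ]
[298 160] [ 0.6757 -0.0402  0.044 ]
```

View pics/plate.png

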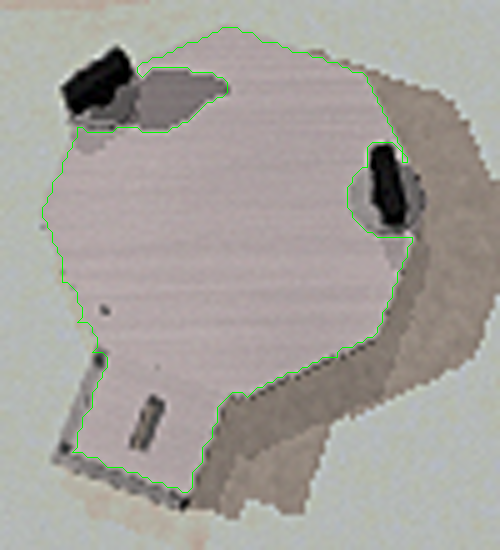

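The plate outline is found, with the slot at top (254.0,229.4) and the fixed wings at (244,161) and (302,182). Now I'll work out the bed frame and the first move.

```bash
python3 - <<'E'
from h import *
from scipy.spatial.transform import Rotation as R
np.set_printoptions(precision=4,suppress=True)
print('slot tri',tri((262.49,203.82),(254.01,229.4)),onz('top',(254.01,229.4),.049),onz('side',(262.49,203.82),.049))
a,b=[np.array(p) for p in((251.7,235.1),(256.4,223.5))]
A,B=onz('top',a,.049),onz('top',b,.049);print('slot ends',A,B,np.degrees(np.arctan2(*(B-A)[[1,0]])),np.linalg.norm(B-A))
f=[onz('top',p,.075) for p in((244.22,161.13),(302.15,181.85))];d=f[0]-f[1]
print('fix',f,np.linalg.norm(d)); y=d/np.linalg.norm(d);x=np.array([y[1],-y[0],0]);print('yaw',np.degrees(np.arctan2(x[1],x[0])),'origin',(f[0]+f[1])/2-.165*x)
print('wing',[onz('top',p,.083) for p in((394.76,210.96),(401.79,225.01))],onz('top',(394.62,219.87),.072),onz('side',(315.01,291.31),.067))
o=ctrl.get_obs();M=R.from_rotvec(o['tool_rot']).as_matrix();print(M)
print('jaw yaw',np.degrees(np.arctan2(M[1,2],M[0,2])))
g=np.array([.491,-.2928]);j=np.array([-.375,.927,0]) 
if j@M[:,2]<0:j=-j
ang=np.arctan2(np.cross(M[:,2],j)[2],M[:,2]@j);print('turn about world z',ang,'about tool y',-ang)
print('shift',g-o['tool_pos'][:2])
M2=R.from_rotvec([0,0,ang]).as_matrix()@M
print('after turn, tool axes shift mm to z=.12',M2.T@(np.r_[g,.12]-o['tool_pos'])*1e3,'now-axes',M.T@(np.r_[g,.12]-o['tool_pos'])*1e3)
E
```

```text
slot tri (array([0.4856, 0.0882, 0.0481]), np.float64(0.004252014672287065)) [0.4833 0.0886 0.049 ] [0.4874 0.0871 0.049 ]
slot ends [0.468  0.0953 0.049 ] [0.4993 0.0816 0.049 ] -23.643671265368642 0.03414542354462208
fix [array([0.6692, 0.1086, 0.075 ]), array([ 0.6042, -0.047 ,  0.075 ])] 0.16868241330715278
yaw -22.68903084045129 origin [0.4845 0.0945 0.075 ]
wing [array([ 0.5123, -0.2911,  0.083 ]), array([ 0.4734, -0.3069,  0.083 ])] [ 0.4899 -0.2914  0.072 ] [ 0.4925 -0.2962  0.067 ]
[[-0.9438 -0.0004  0.3305]
 [-0.3305  0.0018 -0.9438]
 [-0.0002 -1.     -0.0018]]
jaw yaw -70.70255254838813
turn about world z 0.04760208353103337 about tool y -0.04760208353103337
shift [0.2846 0.2965]
after turn, tool axes shift mm to z=.12 [-375.0005  110.5773 -167.9708] now-axes [-366.5733  110.608  -185.6254]
```

>>> jog_arm:
  moves:
    - [0,0,0,0,-0.0476,0]
    - [-47,0,-21,0,0,0]
    - [-47,0,-21,0,0,0]
    - [-47,0,-21,0,0,0]
    - [-47,0,-21,0,0,0]
    - [-47,0,-21,0,0,0]
    - [-47,0,-21,0,0,0]
    - [-47,0,-21,0,0,0]
    - [-46,0,-21,0,0,0]
    - [0,40,0,0,0,0]
    - [0,40,0,0,0,0]
    - [0,0,0,0,0,0]
  grip: 42

```text
t: 1.3
tool_pos: [0.4802, -0.2978, 0.144]
tool_rot: [-0.402, 2.024, -2.003]
contact_force: [-0.6, 0.3, -1.1]
opening: 0.0418
```

```bash
cat >> h.py <<'E'
from scipy.spatial.transform import Rotation as R
def M(): return R.from_rotvec(ctrl.get_obs()['tool_rot']).as_matrix()
def go(g):
    o=ctrl.get_obs();m=M();print('pos',o['tool_pos'],'F',np.round(o['contact_force'],1),'open',o['opening'],'jaw yaw',np.degrees(np.arctan2(m[1,2],m[0,2])))
    if g is not None: print('tool shift mm',m.T@(np.array(g)-o['tool_pos'])*1e3)
    return m
def shots(rt,rs,k,name):
    out=[]
    for n,(x,y,w,h) in(('top',rt),('side',rs)):
        im=ctrl.get_image(n);np.save(name+n+'.npy',im)
        out.append(cv2.resize(im[y:y+h,x:x+w],None,fx=k,fy=k,interpolation=cv2.INTER_CUBIC))
    cv2.imwrite(f'pics/{name}.png',np.hstack(out)[:,:,::-1])
E
python3 - <<'E'
from h import *
np.set_printoptions(precision=4,suppress=True)
m=go([.491,-.2928,.11]);print(m)
shots((365,180,60,80),(285,245,60,80),6,'a1')
E
```

```text
pos [ 0.4802 -0.2978  0.144 ] F [-0.6  0.3 -1.1] open 0.0418483789305789 jaw yaw -67.91329360818754
tool shift mm [-12.0998  33.9404  -0.138 ]
[[-0.9266 -0.0104  0.376 ]
 [-0.3761  0.0085 -0.9266]
 [ 0.0065 -0.9999 -0.0118]]
```

View pics/a1.png

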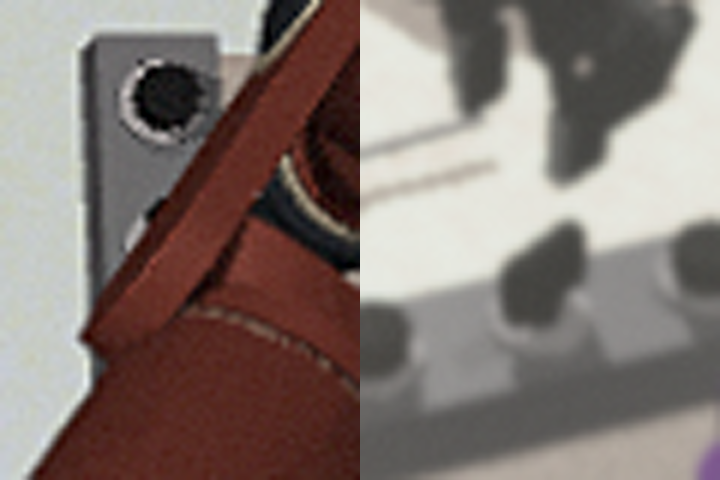

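The side view shows the fingers above the wing in the middle hole, with the wing top at side (379,283). I'll correct the small tilt and go down.

>>> jog_arm:
  moves:
    - [-12,0,0,0.0118,0,0.0064]
    - [0,20,0,0,0,0]
    - [0,20,0,0,0,0]
    - [0,20,0,0,0,0]
    - [0,15,0,0,0,0]
    - [0,0,0,0,0,0]
    - [0,0,0,0,0,0]

```text
t: 2.1
tool_pos: [0.4964, -0.2981, 0.0776]
tool_rot: [-0.38, 1.995, -2.019]
contact_force: [0.3, -0.2, -0.2]
opening: 0.0419
```

```bash
python3 - <<'E'
from h import *
np.set_printoptions(precision=4,suppress=True)
print(go([.491,-.2928,.052]))
E
```

```text
pos [ 0.4964 -0.2981  0.0776] F [ 0.3 -0.2 -0.2] open 0.04189226981485999 jaw yaw -67.98745798000917
tool shift mm [ 3.1697 25.5271 -7.261 ]
[[-0.927   0.012   0.3748]
 [-0.3749 -0.0097 -0.927 ]
 [-0.0075 -0.9999  0.0135]]
```

>>> jog_arm:
  moves:
    - [0,0,0,-0.0118,0,-0.0064]
    - [0,0,0,0,0,0]
    - [0,0,0,0,0,0]

```text
t: 2.4
tool_pos: [0.4961, -0.298, 0.0773]
tool_rot: [-0.39, 2.009, -2.012]
contact_force: [-0.2, -1.1, 0.1]
opening: 0.042
```

```bash
python3 - <<'E'
from h import *
np.set_printoptions(precision=4,suppress=True)
print(go([.491,-.2928,.052]));print(ctrl.get_obs()['dq'])
E
```

```text
pos [ 0.4961 -0.298   0.0773] F [-0.2 -1.1  0.1] open 0.042030855369704544 jaw yaw -67.98224363005404
tool shift mm [ 2.7998 25.309  -6.7769]
[[-0.9271  0.0013  0.3749]
 [-0.3749 -0.001  -0.9271]
 [-0.0008 -1.      0.0014]]
[ 0.0015  0.0003  0.0097  0.0007 -0.002   0.0006]
```

>>> jog_arm:
  moves:
    - [2.5,0,-6.5,0,0,0]
    - [0,13,0,0,0,0]
    - [0,12,0,0,0,0]
    - [0,0,0,0,0,0]
    - [0,0,0,0,0,0]

```text
t: 2.9
tool_pos: [0.4901, -0.2919, 0.0501]
tool_rot: [-0.393, 2.013, -2.01]
contact_force: [0.2, -0.5, -0.0]
opening: 0.0416
```

>>> jog_arm:
  moves:
    - [0,0,0,0,0,0]
    - [0,0,0,0,0,0]
    - [0,0,0,0,0,0]
    - [0,0,0,0,0,0]
    - [0,0,0,0,0,0]
    - [0,0,0,0,0,0]
  grip: 4
  grip_force: 50

```text
t: 3.5
tool_pos: [0.4912, -0.2928, 0.0519]
tool_rot: [-0.39, 2.01, -2.012]
contact_force: [0.0, 0.2, 2.0]
opening: 0.0112
```

>>> jog_arm:
  moves:
    - [0,-15,0,0,0,0]
    - [0,-25,0,0,0,0]
    - [0,-30,0,0,0,0]
    - [0,-25,0,0,0,0]
    - [0,0,0,0,0,0]

```text
t: 4.0
tool_pos: [0.4929, -0.2941, 0.1518]
tool_rot: [-0.385, 2.002, -2.015]
contact_force: [0.1, 0.6, -0.4]
opening: 0.0113
```

>>> jog_arm:
  moves:
    - [-13.7,0,-35.6,0,0,0]
    - [-13.7,0,-35.6,0,0,0]
    - [-13.7,0,-35.6,0,0,0]
    - [-13.7,0,-35.6,0,0,0]
    - [-13.7,0,-35.6,0,0,0]
    - [-13.7,0,-35.6,0,0,0]
    - [-13.7,0,-35.6,0,0,0]
    - [-13.7,0,-35.6,0,0,0]
    - [-13.7,0,-35.6,0,0,0]
    - [-13.7,0,-35.6,0,0,0]
    - [0,0,0,0,0,0]

```text
t: 5.1
tool_pos: [0.4829, 0.0924, 0.1452]
tool_rot: [-0.398, 2.01, -2.007]
contact_force: [-0.5, -0.4, -0.5]
opening: 0.0115
```

>>> jog_arm:
  moves:
    - [0,0,0,0,0.13,0]
    - [0,0,0,0,0.13,0]
    - [0,0,0,0,0.13,0]
    - [0,0,0,0,0.13,0]
    - [0,0,0,0,0.13,0]
    - [0,0,0,0,0.13,0]
    - [0,0,0,0,0,0]
    - [0,0,0,0,0,0]
    - [0,0,0,0,0,0]

```text
t: 6.0
tool_pos: [0.484, 0.0886, 0.1459]
tool_rot: [-0.4, -2.005, 2.005]
contact_force: [0.3, -0.2, -0.6]
opening: 0.0115
```

```bash
python3 - <<'E'
from h import *
np.set_printoptions(precision=4,suppress=True)
print(go([.4845,.0882,.095]));print(ctrl.get_obs()['q'])
print(proj('side',[.4845,.0882,.1]),proj('top',[.4845,.0882,.1]))
shots((220,180,70,70),(230,155,70,70),6,'b1')
E
```

```text
pos [0.484  0.0886 0.1459] F [ 0.3 -0.2 -0.6] open 0.011477579982324551 jaw yaw -112.58490074593955
tool shift mm [-0.6619 50.9288  0.2016]
[[-0.9233 -0.0007 -0.3841]
 [ 0.3841 -0.0001 -0.9233]
 [ 0.0006 -1.      0.0004]]
[ 0.0298 -0.2036  2.0008 -0.0001  1.3451  1.9949]
[260.7098 189.4296] [252.9494 226.0776]
```

View pics/b1.png

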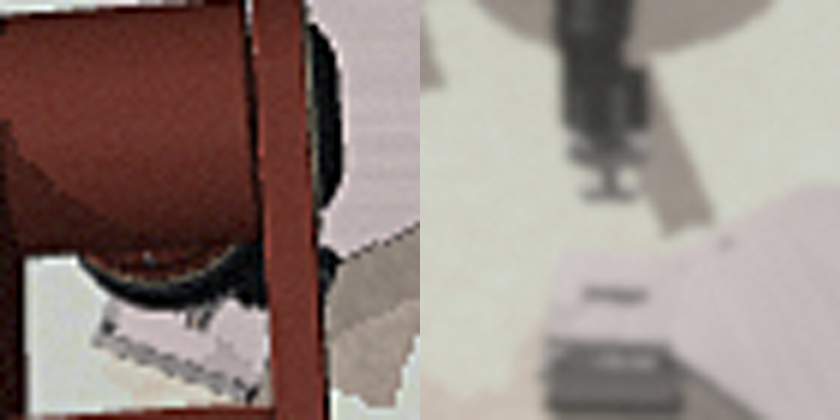

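The side view shows the crossbar at about side (261.7,187), above the slot at (262.5,204). I'll compare both through the same camera so that its calibration error cancels.

```bash
python3 - <<'E'
from h import *
np.set_printoptions(precision=4,suppress=True)
im=np.load('b1side.npy').astype(int).max(2)
print(im[182:192,254:272]);print(im[200:208,254:272])
def cen(y0,y1,x0,x1,bg):
    w=np.clip(bg-im[y0:y1,x0:x1]-8,0,None).astype(float);yy,xx=np.mgrid[y0:y1,x0:x1]
    c=(w*xx).sum()/w.sum(),(w*yy).sum()/w.sum();return np.round(c,2)
c=cen(184,190,256,268,np.median(im[188:194,250:256]));s=cen(201,207,255,270,np.median(im[198:201,257:268]))
print('bar',c,'slot',s)
b=onz('side',c,.109);l=onz('side',s,.049);print(b,l)
u=np.array([.9225,-.386]);v=np.array([.386,.9225]);d=(l-b)[:2];print('slot-bar along bed x,y mm',d@u*1e3,d@v*1e3)
E
```

```text
[[191 174 155 138 126 118 110 109 114 125 134 133 135 141 151 152 152 152]
 [202 197 187 175 160 144 121 109 124 149 168 165 154 153 155 155 153 152]
 [205 203 200 190 181 167 136 112 130 167 185 182 169 158 156 156 154 153]
 [206 203 196 188 181 168 139 114 128 164 181 180 169 159 156 157 154 154]
 [205 201 187 175 164 154 134 116 120 146 162 166 166 158 157 155 155 155]
 [207 202 185 162 147 141 134 127 127 132 141 152 165 169 161 157 156 156]
 [205 204 196 178 165 162 160 160 158 155 156 167 182 184 171 160 156 156]
 [206 205 203 197 193 193 193 191 190 190 189 192 198 195 180 165 156 154]
 [205 206 205 205 206 205 204 203 204 204 202 204 205 202 190 172 157 154]
 [205 207 206 205 207 207 206 206 206 205 205 206 205 206 198 180 161 154]]
[[206 204 205 203 203 203 203 202 203 203 204 203 203 202 201 202 200 199]
 [206 205 201 199 197 199 199 200 199 198 200 199 201 200 201 201 198 200]
 [206 203 198 187 181 182 184 182 182 183 188 187 188 190 196 198 197 200]
 [204 200 191 170 154 152 156 153 152 153 155 161 163 171 188 197 200 199]
 [203 201 189 169 155 153 150 147 141 139 137 141 149 165 185 197 198 199]
 [200 197 190 180 178 177 179 172 166 158 157 160 169 178 191 197 199 199]
 [194 193 192 192 194 196 195 192 191 186 185 187 191 195 197 198 198 199]
 [191 191 194 197 200 202 199 200 199 197 199 200 199 199 199 197 198 198]]
bar [261.81 186.11] slot [262.12 203.82]
[0.4888 0.0903 0.109 ] [0.4864 0.0875 0.049 ]
slot-bar along bed x,y mm -1.0920260120018348 -3.4538549262937357
```

Measuring from the bar's edges, with the shadow set aside, puts it at about side (261.0,187.0). That is within about 1 mm of the slot. Next I'll go down until it is close.

>>> jog_arm:
  moves:
    - [0,20,0,0,0,0]
    - [0,20,0,0,0,0]
    - [0,10,0,0,0,0]
    - [0,0,0,0,0,0]
    - [0,0,0,0,0,0]
    - [0,0,0,0,0,0]

```text
t: 6.7
tool_pos: [0.4852, 0.089, 0.0976]
tool_rot: [-0.404, -2.006, 2.005]
contact_force: [0.2, -1.0, -0.2]
opening: 0.0109
```

```bash
python3 - <<'E'
from h import *
np.set_printoptions(precision=4,suppress=True)
go(None)
shots((220,180,70,70),(245,180,35,35),12,'b2') if 0 else None
im=ctrl.get_image('side');np.save('b2.npy',im)
cv2.imwrite('pics/b2.png',cv2.resize(im[180:215,240:285],None,fx=14,fy=14,interpolation=cv2.INTER_CUBIC)[:,:,::-1])
E
```

```text
pos [0.4852 0.089  0.0976] F [ 0.2 -1.  -0.2] open 0.010905105911985015 jaw yaw -112.65277600701336
```

View pics/b2.png

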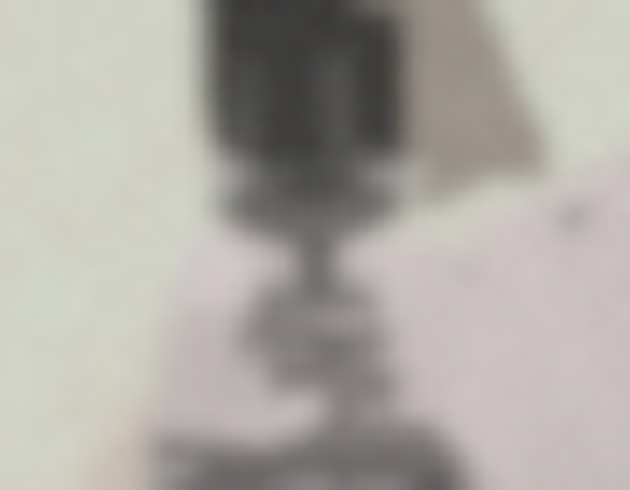

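The bar sits at about side (261.8,204), with the slot edge visible just under it. That is close enough to start feeling for it.

>>> jog_arm:
  moves:
    - [0,3,0,0,0,0]
    - [0,3,0,0,0,0]
    - [0,2,0,0,0,0]
    - [0,1.5,0,0,0,0]
    - [0,1,0,0,0,0]
    - [0,0,0,0,0,0]
    - [0,0,0,0,0,0]

```text
t: 7.45
tool_pos: [0.4841, 0.0889, 0.0857]
tool_rot: [-0.401, -2.004, 2.004]
contact_force: [-0.9, -0.8, -0.1]
opening: 0.0117
```

>>> jog_arm:
  moves:
    - [0,1,0,0,0,0]
    - [0,1,0,0,0,0]
    - [0,0,0,0,0,0]
    - [0,0,0,0,0,0]

```text
t: 7.85
tool_pos: [0.4842, 0.0889, 0.0837]
tool_rot: [-0.402, -2.004, 2.004]
contact_force: [0.5, -0.7, -0.3]
opening: 0.0115
```

>>> jog_arm:
  moves:
    - [0,1,0,0,0,0]
    - [0,1,0,0,0,0]
    - [0,1,0,0,0,0]
    - [0,0,0,0,0,0]
    - [0,0,0,0,0,0]

```text
t: 8.35
tool_pos: [0.4842, 0.089, 0.0806]
tool_rot: [-0.401, -2.004, 2.004]
contact_force: [0.3, -0.2, -0.9]
opening: 0.0112
```

>>> jog_arm:
  moves:
    - [0,1,0,0,0,0]
    - [0,1,0,0,0,0]
    - [0,1,0,0,0,0]
    - [0,0,0,0,0,0]
    - [0,0,0,0,0,0]

```text
t: 8.85
tool_pos: [0.4842, 0.089, 0.0777]
tool_rot: [-0.402, -2.004, 2.004]
contact_force: [-0.3, -0.7, -1.7]
opening: 0.0114
```

>>> jog_arm:
  moves:
    - [0,1.5,0,0,0,0]
    - [0,1.5,0,0,0,0]
    - [0,1.5,0,0,0,0]
    - [0,1.5,0,0,0,0]
    - [0,1.5,0,0,0,0]
    - [0,0,0,0,0,0]
    - [0,0,0,0,0,0]

```text
t: 9.55
tool_pos: [0.4842, 0.089, 0.0702]
tool_rot: [-0.402, -2.004, 2.004]
contact_force: [-1.2, -1.1, 0.1]
opening: 0.0116
```

```bash
python3 - <<'E'
from h import *
np.set_printoptions(precision=4,suppress=True)
print(go([.4845,.0945,.068]))
im=ctrl.get_image('side');np.save('b3.npy',im)
cv2.imwrite('pics/b3.png',cv2.resize(im[180:220,235:285],None,fx=12,fy=12,interpolation=cv2.INTER_CUBIC)[:,:,::-1])
E
```

```text
pos [0.4842 0.089  0.0702] F [-1.2 -1.1  0.1] open 0.011573166479384516 jaw yaw -112.66506554619966
tool shift mm [ 1.85    2.2338 -5.1395]
[[-0.9228 -0.0001 -0.3853]
 [ 0.3853  0.0002 -0.9228]
 [ 0.0001 -1.     -0.0001]]
```

View pics/b3.png

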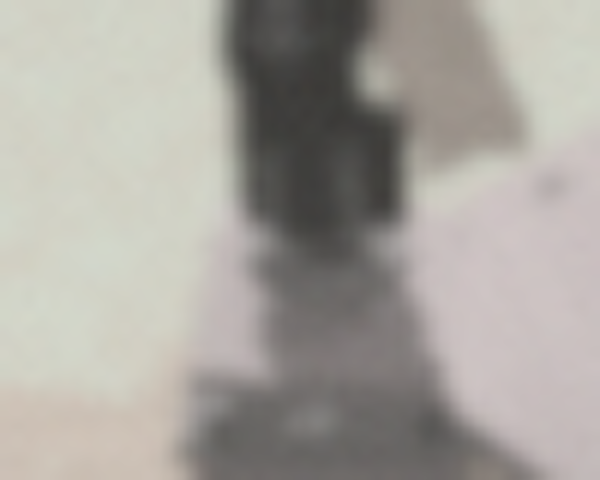

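The picture shows the flange at about side (262,202) just above the plate and the bar through the slot. Now I'll slide it towards bed +y (tool -z), to the middle.

>>> jog_arm:
  moves:
    - [0,0,-1,0,0,0]
    - [0,0,-1,0,0,0]
    - [0,0,-1,0,0,0]
    - [0,0,-1,0,0,0]
    - [0,0,-1,0,0,0]
    - [0,0,0,0,0,0]
    - [0,0,0,0,0,0]

```text
t: 10.3
tool_pos: [0.4857, 0.0924, 0.0703]
tool_rot: [-0.4, -2.001, 2.007]
contact_force: [-2.2, -4.6, 0.7]
opening: 0.0113
```

>>> jog_arm:
  moves:
    - [0,1.5,0,0,0,0]
    - [0,1.5,0,0,0,0]
    - [0,1,0,0,0,0]
    - [0,0,0,0,0,0]
    - [0,0,0,0,0,0]

```text
t: 10.8
tool_pos: [0.486, 0.0924, 0.0663]
tool_rot: [-0.401, -2.001, 2.007]
contact_force: [-1.6, -6.8, 0.6]
opening: 0.0114
```

>>> jog_arm:
  moves:
    - [0,1,0,0,0,0]
    - [0,1,0,0,0,0]
    - [0,0,0,0,0,0]
    - [0,0,0,0,0,0]

```text
t: 11.2
tool_pos: [0.4862, 0.0924, 0.0658]
tool_rot: [-0.401, -2.001, 2.008]
contact_force: [-5.9, -5.5, 9.0]
opening: 0.0109
```

It touches the receiver top at TCP z 0.066, as predicted, so it is not over the slot yet. I'll ease off and keep sliding lightly.

>>> jog_arm:
  moves:
    - [0,-1,0,0,0,0]
    - [0,0,-1,0,0,0]
    - [0,0,-0.5,0,0,0]
    - [0,0,0,0,0,0]

```text
t: 11.6
tool_pos: [0.4864, 0.0931, 0.0658]
tool_rot: [-0.4, -1.999, 2.009]
contact_force: [-3.1, -7.8, 4.1]
opening: 0.0116
```

>>> jog_arm:
  moves:
    - [0,0,-1,0,0,0]
    - [0,0,-0.5,0,0,0]
    - [0,0,0,0,0,0]

```text
t: 11.9
tool_pos: [0.4872, 0.0951, 0.0656]
tool_rot: [-0.401, -2.001, 2.007]
contact_force: [-2.1, -5.8, 1.7]
opening: 0.0112
```

>>> jog_arm:
  moves:
    - [0,0,-1,0,0,0]
    - [0,0,-0.5,0,0,0]
    - [0,0,0,0,0,0]

```text
t: 12.2
tool_pos: [0.4878, 0.0964, 0.0656]
tool_rot: [-0.401, -2.001, 2.008]
contact_force: [-2.3, -5.8, 3.1]
opening: 0.0111
```

>>> jog_arm:
  moves:
    - [0,1,0,0,0,0]
    - [0,0,0,0,0,0]
    - [0,0,0,0,0,0]

```text
t: 12.5
tool_pos: [0.4878, 0.0964, 0.0645]
tool_rot: [-0.401, -2.001, 2.008]
contact_force: [-2.0, -5.7, 1.9]
opening: 0.0117
```

>>> jog_arm:
  moves:
    - [0,1,0,0,0,0]
    - [0,1,0,0,0,0]
    - [0,0,0,0,0,0]
    - [0,0,0,0,0,0]

```text
t: 12.9
tool_pos: [0.4877, 0.0964, 0.0624]
tool_rot: [-0.401, -2.001, 2.008]
contact_force: [-2.1, -5.9, 1.9]
opening: 0.0114
```

It has dropped into the receiver slot. I'll keep going down and press against the springs.

>>> jog_arm:
  moves:
    - [0,1.5,0,0,0,0]
    - [0,1.5,0,0,0,0]
    - [0,1,0,0,0,0]
    - [0,1,0,0,0,0]
    - [0,0,0,0,0,0]
    - [0,0,0,0,0,0]

```text
t: 13.5
tool_pos: [0.4877, 0.0964, 0.0583]
tool_rot: [-0.4, -2.0, 2.008]
contact_force: [-5.2, -6.8, 6.7]
opening: 0.0115
```

>>> jog_arm:
  moves:
    - [0,1,0,0,0,0]
    - [0,1,0,0,0,0]
    - [0,1,0,0,0,0]
    - [0,0,0,0,0,0]
    - [0,0,0,0,0,0]

```text
t: 14.0
tool_pos: [0.4878, 0.0964, 0.0557]
tool_rot: [-0.4, -2.0, 2.008]
contact_force: [-6.8, -6.6, 9.9]
opening: 0.0109
```

>>> jog_arm:
  moves:
    - [0,1,0,0,0,0]
    - [0,1,0,0,0,0]
    - [0,1,0,0,0,0]
    - [0,0,0,0,0,0]
    - [0,0,0,0,0,0]

```text
t: 14.5
tool_pos: [0.4878, 0.0966, 0.0533]
tool_rot: [-0.399, -2.0, 2.008]
contact_force: [-8.7, -5.6, 13.8]
opening: 0.0116
```

>>> jog_arm:
  moves:
    - [0,1,0,0,0,0]
    - [0,1,0,0,0,0]
    - [0,0,0,0,0,0]
    - [0,0,0,0,0,0]

```text
t: 14.9
tool_pos: [0.4878, 0.0968, 0.0516]
tool_rot: [-0.399, -2.001, 2.007]
contact_force: [-10.1, -5.2, 16.1]
opening: 0.0112
```

>>> jog_arm:
  moves:
    - [0.8,0,0,0,0,0]
    - [0,0,0,0,0,0]
    - [0,0,0,0,0,0]

```text
t: 15.2
tool_pos: [0.4878, 0.0968, 0.0518]
tool_rot: [-0.401, -2.001, 2.008]
contact_force: [-8.2, -6.6, 13.8]
opening: 0.0107
```

>>> jog_arm:
  moves:
    - [1,0,0,0,0,0]
    - [0,0,0,0,0,0]
    - [0,0,0,0,0,0]

```text
t: 15.5
tool_pos: [0.4877, 0.0969, 0.0521]
tool_rot: [-0.404, -2.002, 2.009]
contact_force: [-5.7, -7.1, 12.7]
opening: 0.0115
```

```bash
python3 - <<'E'
from h import *
np.set_printoptions(precision=4,suppress=True)
print(go(None)); o=ctrl.get_obs();print(o['wrist_torque'],M().T@o['contact_force'],M().T@o['wrist_torque'])
E
```

```text
pos [0.4877 0.0969 0.0521] F [-5.7 -7.1 12.7] open 0.011471208966558564 jaw yaw -112.62451635774306
[[-0.923   0.0019 -0.3847]
 [ 0.3847 -0.0041 -0.923 ]
 [-0.0033 -1.      0.003 ]]
[-1.4335  0.7946 -0.0496] [  2.4572 -12.7026   8.8052] [ 1.629   0.0436 -0.1821]
```

>>> jog_arm:
  moves:
    - [0,0.6,0,0,0,0]
    - [0,0,0,0,-0.08,0]
    - [0,0,0,0,-0.08,0]
    - [0,0,0,0,-0.08,0]
    - [0,0,0,0,0,0]
    - [0,0,0,0,0,0]

```text
t: 16.1
tool_pos: [0.4884, 0.0964, 0.0519]
tool_rot: [-0.17, -2.137, 2.148]
contact_force: [-5.4, -8.6, 13.9]
opening: 0.0109
```

```bash
python3 - <<'E'
from h import *
np.set_printoptions(precision=4,suppress=True)
go(None); o=ctrl.get_obs();print(M().T@o['contact_force'],M().T@o['wrist_torque'])
E
```

```text
pos [0.4884 0.0964 0.0519] F [-5.4 -8.6 13.9] open 0.010884034062215412 jaw yaw -98.85322209583569
[  3.9258 -13.8887   9.3847] [ 1.8868 -0.0689 -0.4828]
```

>>> jog_arm:
  moves:
    - [0,0,0,0,-0.1,0]
    - [0,0,0,0,-0.1,0]
    - [0,0,0,0,-0.1,0]
    - [0,0,0,0,-0.1,0]
    - [0,0,0,0,-0.1,0]
    - [0,0,0,0,0,0]
    - [0,0,0,0,0,0]

```text
t: 16.8
tool_pos: [0.4897, 0.0951, 0.0522]
tool_rot: [-0.349, 2.022, -2.041]
contact_force: [-1.6, -13.6, 11.0]
opening: 0.0113
```

```bash
python3 - <<'E'
from h import *
np.set_printoptions(precision=4,suppress=True)
go(None); o=ctrl.get_obs();print(M().T@o['contact_force'],M().T@o['wrist_torque'])
E
```

```text
pos [0.4897 0.0951 0.0522] F [ -1.6 -13.6  11. ] open 0.011268081181903542 jaw yaw -70.19523307218236
[  6.118  -10.8877  12.3849] [ 2.3865 -0.0385 -0.8303]
```

>>> jog_arm:
  moves:
    - [0.5,0.3,1.4,0,0,0]
    - [0,0,0,0,-0.1,0]
    - [0,0,0,0,-0.1,0]
    - [0,0,0,0,-0.1,0]
    - [0,0,0,0,-0.1,0]
    - [0,0,0,0,0,0]
    - [0,0,0,0,0,0]

```text
t: 17.5
tool_pos: [0.4906, 0.0941, 0.0526]
tool_rot: [-0.692, 1.775, -1.793]
contact_force: [0.3, -11.6, 11.0]
opening: 0.0114
```

```bash
python3 - <<'E'
from h import *
np.set_printoptions(precision=4,suppress=True)
print(go(None)); o=ctrl.get_obs();print(M().T@o['contact_force'],M().T@o['wrist_torque'])
E
```

```text
pos [0.4906 0.0941 0.0526] F [  0.3 -11.6  11. ] open 0.011377256827832471 jaw yaw -47.290712189388536
[[-0.7348  0.0091  0.6782]
 [-0.6783 -0.0067 -0.7348]
 [-0.0022 -0.9999  0.0111]]
[  7.6261 -10.9273   8.841 ] [ 1.8089 -0.0252 -1.3526]
```

>>> jog_arm:
  moves:
    - [0,0.5,0,0,0,0]
    - [0,0,0,0,-0.1,0]
    - [0,0,0,0,-0.1,0]
    - [0,0,0,0,-0.12,0]
    - [0,0,0,0,-0.1,0]
    - [0,0,0,0,0,0]
    - [0,0,0,0,0,0]

```text
t: 18.2
tool_pos: [0.4917, 0.0936, 0.0527]
tool_rot: [-0.984, 1.488, -1.511]
contact_force: [2.2, -13.8, 11.8]
opening: 0.0114
```

```bash
python3 - <<'E'
from h import *
np.set_printoptions(precision=4,suppress=True)
print(go(None)); o=ctrl.get_obs();print(M().T@o['contact_force'],M().T@o['wrist_torque'])
E
```

```text
pos [0.4917 0.0936 0.0527] F [  2.2 -13.8  11.8] open 0.011371551258666188 jaw yaw -23.224256233546697
[[-0.3944  0.0117  0.9189]
 [-0.919  -0.0078 -0.3943]
 [ 0.0026 -0.9999  0.0138]]
[ 11.8846 -11.6274   7.5915] [ 1.5728  0.0443 -2.1555]
```

>>> jog_arm:
  moves:
    - [1.4,0,0.6,0,0,0]
    - [0,-1,0,0,0,0]
    - [0,-1,0,0,0,0]
    - [0,0,0,0,0,0]
    - [0,0,0,0,0,0]

```text
t: 18.7
tool_pos: [0.4915, 0.0934, 0.053]
tool_rot: [-0.98, 1.49, -1.509]
contact_force: [8.4, -9.0, 0.6]
opening: 0.0116
```

>>> jog_arm:
  moves:
    - [0,-1,0,0,0,0]
    - [0,-1,0,0,0,0]
    - [0,0,0,0,0,0]
    - [0,0,0,0,0,0]

```text
t: 19.1
tool_pos: [0.4912, 0.0934, 0.0532]
tool_rot: [-0.98, 1.49, -1.509]
contact_force: [13.4, -8.1, -9.7]
opening: 0.0114
```

The bar is bearing on the receiver's underside, not in the groove, with an x load of about 15 N. I'll lower it to ease the friction and see where it settles.

>>> jog_arm:
  moves:
    - [0,1,0,0,0,0]
    - [0,1,0,0,0,0]
    - [0,1,0,0,0,0]
    - [0,0,0,0,0,0]
    - [0,0,0,0,0,0]

```text
t: 19.6
tool_pos: [0.4914, 0.0934, 0.053]
tool_rot: [-0.982, 1.491, -1.509]
contact_force: [3.5, -9.0, 8.1]
opening: 0.0114
```

```bash
python3 - <<'E'
from h import *
np.set_printoptions(precision=4,suppress=True)
print(go(None)); o=ctrl.get_obs();print(M().T@o['contact_force'],M().T@o['wrist_torque'])
im=ctrl.get_image('side');np.save('b4.npy',im)
cv2.imwrite('pics/b4.png',cv2.resize(im[170:220,230:290],None,fx=12,fy=12,interpolation=cv2.INTER_CUBIC)[:,:,::-1])
E
```

```text
pos [0.4914 0.0934 0.053 ] F [ 3.5 -9.   8.1] open 0.011419855725013132 jaw yaw -23.26353051241485
[[-0.395   0.0114  0.9186]
 [-0.9187 -0.0046 -0.3949]
 [-0.0002 -0.9999  0.0123]]
[ 6.8904 -8.0123  6.8832] [ 1.3885  0.0502 -1.183 ]
```

View pics/b4.png

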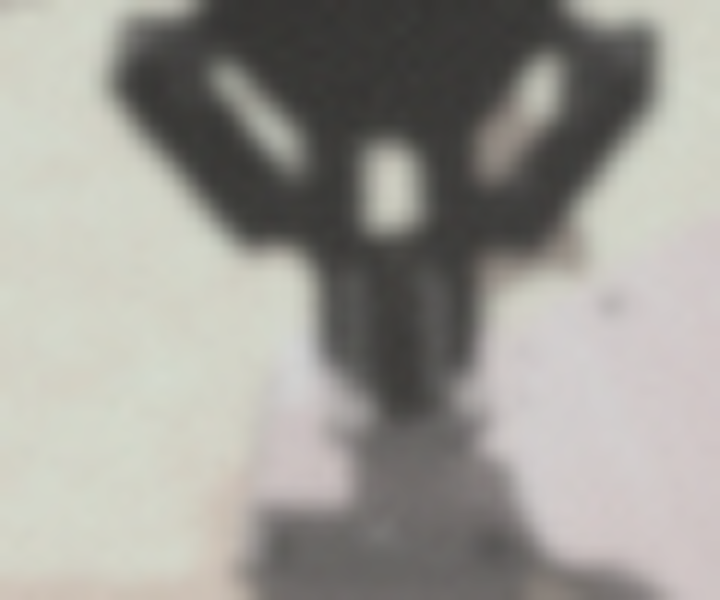

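In the picture the wing is centred in the fingers and the flange at about side (264,206) leans slightly to bed +x. I'll lower until the bar is free, then shift towards bed -x (tool -z).

>>> jog_arm:
  moves:
    - [0,1.5,0,0,0,0]
    - [0,0,-1,0,0,0]
    - [0,0,-1,0,0,0]
    - [0,0,0,0,0,0]
    - [0,0,0,0,0,0]

```text
t: 20.15
tool_pos: [0.4907, 0.0938, 0.0526]
tool_rot: [-0.98, 1.488, -1.51]
contact_force: [4.6, -10.1, 11.2]
opening: 0.0113
```

>>> jog_arm:
  moves:
    - [0,0.5,-1,0,0,0]
    - [0,0,-1,0,0,0]
    - [0,0,0,0,0,0]
    - [0,0,0,0,0,0]

```text
t: 20.55
tool_pos: [0.4892, 0.0944, 0.0526]
tool_rot: [-0.98, 1.488, -1.511]
contact_force: [3.4, -11.0, 12.9]
opening: 0.0116
```

>>> jog_arm:
  moves:
    - [0,-1,0,0,0,0]
    - [0,-1,0,0,0,0]
    - [0,-1,0,0,0,0]
    - [0,0,0,0,0,0]
    - [0,0,0,0,0,0]

```text
t: 21.05
tool_pos: [0.4874, 0.095, 0.0541]
tool_rot: [-0.982, 1.492, -1.509]
contact_force: [3.0, -9.1, 10.0]
opening: 0.011
```

>>> jog_arm:
  moves:
    - [0,-1,0,0,0,0]
    - [0,0,0,0,0,0]
    - [0,0,0,0,0,0]

```text
t: 21.35
tool_pos: [0.4869, 0.0952, 0.0547]
tool_rot: [-0.983, 1.493, -1.508]
contact_force: [1.0, -8.1, 9.5]
opening: 0.0114
```

Now it rises past the earlier limit with the springs still pushing. I'll keep releasing.

>>> jog_arm:
  moves:
    - [0,-1,0,0,0,0]
    - [0,-1,0,0,0,0]
    - [0,0,0,0,0,0]
    - [0,0,0,0,0,0]

```text
t: 21.75
tool_pos: [0.4866, 0.0953, 0.0559]
tool_rot: [-0.983, 1.493, -1.508]
contact_force: [3.6, -8.8, 4.8]
opening: 0.0113
```

>>> jog_arm:
  moves:
    - [0,-1,0,0,0,0]
    - [0,-1,0,0,0,0]
    - [0,0,0,0,0,0]
    - [0,0,0,0,0,0]

```text
t: 22.15
tool_pos: [0.4863, 0.0953, 0.056]
tool_rot: [-0.982, 1.493, -1.508]
contact_force: [10.4, -6.9, -7.0]
opening: 0.0111
```

```bash
python3 - <<'E'
from h import *
np.set_printoptions(precision=4,suppress=True)
print(go(None)); o=ctrl.get_obs();print(M().T@o['contact_force'],M().T@o['wrist_torque'])
E
```

```text
pos [0.4863 0.0953 0.056 ] F [10.4 -6.9 -7. ] open 0.0111198404259754 jaw yaw -23.271567683258493
[[-0.3951  0.0099  0.9186]
 [-0.9186 -0.0036 -0.3951]
 [-0.0006 -0.9999  0.0106]]
[ 2.2451  7.1531 12.257 ] [ 2.1486 -0.0107 -0.4486]
```

It stops at TCP z 0.056, which puts the bar at 0.019, the groove height, and it holds against a 7 N pull. I'll take the load off the hand, then open.

>>> jog_arm:
  moves:
    - [0.5,1.2,3,0,0,0]
    - [0,0,0,0,0,0]
    - [0,0,0,0,0,0]
    - [0,0,0,0,0,0]

```text
t: 22.55
tool_pos: [0.487, 0.0949, 0.0558]
tool_rot: [-0.986, 1.499, -1.504]
contact_force: [0.1, -3.0, 6.4]
opening: 0.011
```

>>> jog_arm:
  moves:
    - [0,-0.5,0,0,0,0]
    - [0,0,0,0,0,0]
    - [0,0,0,0,0,0]
    - [0,0,0,0,0,0]
    - [0,0,0,0,0,0]
  grip: 36

```text
t: 23.05
tool_pos: [0.4849, 0.0954, 0.054]
tool_rot: [-0.989, 1.502, -1.502]
contact_force: [-0.7, -0.3, 0.3]
opening: 0.0362
```

>>> jog_arm:
  moves:
    - [0,-10,0,0,0,0]
    - [0,-20,0,0,0,0]
    - [0,-40,0,0,0,0]
    - [0,-40,0,0,0,0]
    - [0,-40,0,0,0,0]
    - [0,0,0,0,0,0]

```text
t: 23.65
tool_pos: [0.489, 0.0956, 0.2126]
tool_rot: [-0.976, 1.493, -1.505]
contact_force: [-0.8, 0.2, 1.1]
opening: 0.0361
```

>>> jog_arm:
  moves:
    - [40,0,15,0,0,0]
    - [40,0,15,0,0,0]
    - [40,0,15,0,0,0]
    - [40,0,15,0,0,0]
    - [40,0,15,0,0,0]
    - [40,0,15,0,0,0]
    - [40,0,15,0,0,0]
    - [0,0,0,0,0,0]
    - [0,0,0,0,0,0]

```text
t: 24.55
tool_pos: [0.4706, -0.2038, 0.204]
tool_rot: [-0.987, 1.504, -1.502]
contact_force: [0.4, 0.6, -1.0]
opening: 0.0359
```

```bash
python3 - <<'E'
from h import *
shots((225,200,60,50),(235,175,60,50),6,'z1')
a=cv2.imread('pics/z1.png');f=cv2.cvtColor(np.load('z1side.npy'),cv2.COLOR_RGB2BGR)[100:400,150:450]
cv2.imwrite('pics/z2.png',np.vstack([a,cv2.resize(np.hstack([f,cv2.cvtColor(np.load('z1top.npy'),cv2.COLOR_RGB2BGR)[100:400,160:460]]),(720,300) )]))
E
```

```text
(no output)
```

View pics/z2.png

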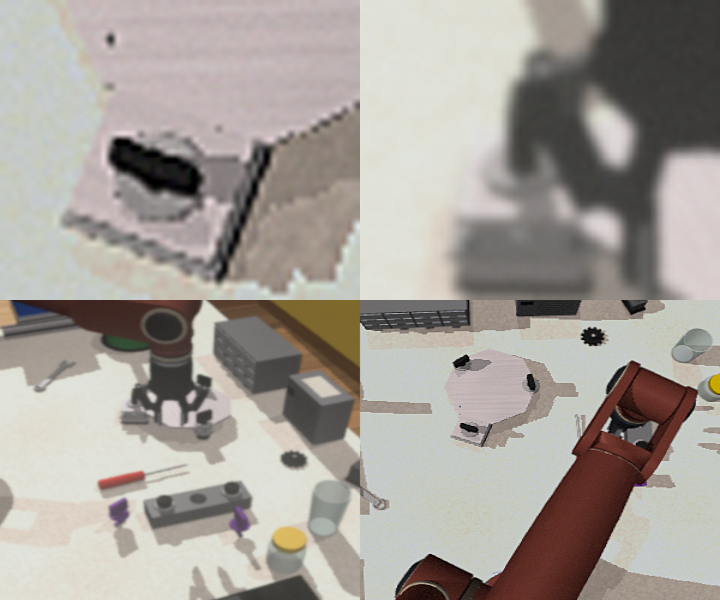

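The top view shows the flange flat on the corner. The wing lies across the slot, parallel to the tongue's front edge, at top (251,228). The screws remain in the rack, the middle hole is empty and the bystanders are in place. The arm is clear, so I'm handing in.

```bash
python3 -c "
from station import ctrl
o=ctrl.get_obs();print(o['t'],o['contact_force']);print(ctrl.finish_job())"
```

```text
24.65 [-0.1464557  -0.42325856  0.42265704]
the job is handed in; nothing more can be done
None
```

The loose corner is fastened and I handed the job in at 24.65 s, with the gripper touching nothing (contact force under 0.7 N).

- **Insertion:** I took the flat-winged fastener from the middle hole of the rack and passed its crossbar through the bed slot. I then pulled it about 8 mm sideways, found the receiver slot by feel, pressed down with about 11–16 N and gave it a quarter turn.
- **One correction:** On the first release the crossbar caught on the receiver's underside instead of rising into its groove. I eased it down, moved it about 2.5 mm towards the bed's -x side and released again. It then rose to the groove height (tool at 0.056 m, so the bar at about 0.019 m) and held against a 7 N pull.
- **Last check:** In the final picture the flange lies on the corner with the wing across the slot. Both round-knobbed screws and the other objects in view are where they were. The far side of the scene was outside that view, and I did not check the hold over the second after handing in.
- **Disagreement:** The bed position from the two fixed wings and the slot differed by about 2.5 mm along x, so I relied on touch for the final fit. Sideways force reached about 15 N during the turn and the first release.

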